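Close the tea tin with its nested lids, then hold the outer lid off

ROBOT

A 7-joint arm with a two-finger parallel gripper is mounted at the origin on the work surface. World frame = base frame: x ahead of the robot, y to its left, z up, the work surface at z = 0. Lengths are in m, angles in rad, forces in N, time in s.
With the tool pointing down it reaches from about 0.35 to 0.9 m from the base axis. Payload 8.1 kg.
Tool frame: the origin (TCP) lies between the finger pads; the fingertips stand 8 mm ahead of it and the grasp point (between the pads) lies 11 mm behind it (arm.tcp_to_tips is the distance from the TCP to the fingertips, in m); z points along the fingers, x is the direction in which the jaws open and shut, and the axes are right-handed (so a half turn about z gives the same grasp; the last joint's range is limited). The gripper opens to 92 mm and grips with 3 to 60 N. Pads are 19 mm wide; open, the fingers measure 130 mm over their backs; the gripper's body (75 mm by 190 mm) begins 47 mm behind the grasp point.
Start: joints at [-1.228, 0.434, 0.025, 1.573, -0.012, 1.134, -0.075], TCP at [0.27, 0.564, 0.235] pointing down, gripper open.
Joint ranges: [-2.62, 2.62], [-0.44, 2.09], [-1.27, 1.32], [0.08, 2.57], [-1.32, 4.46], [0.12, 2], [-2.74, 2.74]. Speed limits (rad/s): [2.22, 2.22, 3.01, 3.01, 3.14, 3.14, 3.14].

INTERFACE

Orientations are given as a rotation vector (axis times angle).
In Python, from cell import arm, eyes gives the robot as it stands.
- The arm moves only by the tool play_rows, never from a script. Its argument "rows" is a list of rows, each a list of 3 entries, a list of its own where there are three numbers: the shift along the tool's x, y, z each as a share of 50 cm, from -1 to 1, then the turn, a rotation vector about the tool's x, y, z each as a share of 60 degrees, from -1 to 1, then the opening, from -1 (shut) to 1 (fully open), so that 0 is half open. In form: [[[dx, dy, dz], [ax, ay, az], grip], ...]. A call has 1 to 10 rows; each row is the pose to reach, as a shift and turn from the pose commanded when the call began, along the tool's axes at that moment; what a row does not reach only later rows make up. A row lasts 1/10 s, in which the tool goes at most 50 mm and 8.59 degrees, less where a joint would pass 70% of its speed; a pose out of reach is approached as far as the arm can. A call with a number of a shift or a turn outside -1 to 1 is refused whole. A call with a gripper value outside its range is refused whole. The fingers move at their own pace and stop on an object; "newtons" is the grip in N (left out, the last holds). Time passes only in rows, so rows that repeat a pose let the fingers close. It gives the time, the measured TCP pose, the force and the opening at its end, in the units of the state.
- arm.observe(): the state, without advancing time (a new reading comes with each control period).
- eyes.get_image(name): name is "scene" or "top"; returns (picture, depth): 400x640x3 uint8, red, green, blue; 400x640 float32, m along the optical axis (not along the pixel's ray), 0 where there is no reading.
- eyes.get_calibration(name): a dict with "intrinsics" (3x3 intrinsics, pixels), "R" (3x3) and "t" (3): a world point X has camera coordinates R X + t. Camera axes: x right, y down, z forward; pixel columns grow to the right and rows downward; lengths in m; the calibration is good to about 2 mm. A picture is of the moment at which its call begins. get_calibration takes no time and is no camera call.
- arm.sign_off(): hands the job in, once; it reports no verdict.
The state is a dict: "clock": time; "joints": joint angles; "dq": joint speeds; "joint_efforts": joint torques, N m; "position": TCP position; "ee_rot": TCP orientation; "force": force on the tool from outside, world axes, zero at the start; "ft_torque": the same for the moment, N m; "width": opening from 0.0 (shut) to 1.0 (fully open).
Only numpy, scipy, OpenCV 4.12 (cv2) and the standard library are available. Lean on these libraries where they do the work, as an engineer would, in place of code of your own. Each camera call takes 0.05 s, during which the arm holds its last target.

TASK

The open tea tin has been refilled and its two nested lids wait on the round tray: lift them together by the wooden knob of the inner lid, lower them gently onto the open tin until the inner lid is fully home in its mouth with the outer lid down over it, and let go. Then take the outer lid alone by its collar and lift it off, leaving the inner lid seated and undisturbed, and finish still holding the outer lid level over the tin, its lower edge at least 10 cm above the tin's rim, so that a date card can be laid on the inner lid. The lids must not come apart anywhere but on the tin, the tin must stay where it stands, and nothing else on the table may be disturbed.

Things in the scene. Friction and masses are not known exactly. Their poses are not given: they have to be found in the camera images.
- tea_tin: the open tea tin, upright and loose, 1.2 kg: plain steel cylinder 110 mm across and 100 mm high with a paper label band round it, wall 4 mm (mouth 102 mm across), paper packets inside up to 75 mm high. Origin at the centre of its underside, z up; the rim lies 100 mm above the origin. It is the only tin with an open top.
- inner_lid: inner lid, round, inside the outer one at the start. Origin: centre of its underside, z up. Above it, mm: plug 0-18 (98 across, tapering to 86 at the bottom), flange 18-22 (109 across; rests on the tin's rim, seated the origin is 82 above the tin's), stem with cone foot 22-50, cylindrical wooden knob 50-76 (25 across) standing up through the collar. Lifting the knob lifts both lids, 0.3 kg.
- outer_lid: outer lid, round, steel, resting loosely on the inner lid's flange (its origin then 8 mm above that lid's). Origin: centre of its lower edge, z up. Above it, mm: skirt 0-17 (126 across outside, 120 inside), top plate 14-17, in its middle a tubular collar 17-41 (42 across outside, bore 32, the knob passes freely; knob's top is 27 above it). Lifting the collar lifts this lid alone.
- steel_tray: round metal tray, fixed, 188 mm across with a 10 mm high lip; the nested lids stand in its middle, give or take 1 cm, on its floor 4 mm above the table. Origin at the centre of its underside.
- closed_tin: a second tea tin of the same kind, standing upright and loose, already closed with both its lids: 126 mm across the lid, top of its knob 158 mm above the table. Not to be disturbed. Origin at the centre of its underside.
- flat_can: bystander: flat food can 84 mm across, 36 mm high; origin at the centre of its underside
- soup_can: bystander: upright food can 66 mm across, 101 mm high; origin at the centre of its underside
- fish_can: bystander: upright food can 74 mm across, 110 mm high; origin at the centre of its underside
- nut_jar: bystander: jar 82 mm across, 117 mm high; origin at the centre of its underside
- marker: bystander: thick marker pen lying flat along its x axis, 123 mm long, 17 mm thick; origin on the table under it, about midway
- tape_roll: bystander: roll of packing tape lying flat, 104 mm across, 48 mm high; origin at the centre of its underside
Mind the look-alikes: they are no part of the job. Leave any black look-alike of the steel_tray alone.

How it is judged:
On the way, in this order (a step that is already met when the one before it is completed fails the run):
1. both lids lifted together, nested, at least 5 cm off the tray, held by the inner lid (z of inner_lid in the frame of steel_tray above 0.05 m and z of outer_lid in the frame of inner_lid between 0.004 and 0.013 m and contact force between the fingers and inner_lid above 0.5 N), for 0.2 s.
2. inner lid fully home in the tin's mouth, outer lid down over it, both let go and still (horizontal distance between inner_lid and tea_tin below 0.005 m and z of inner_lid in the frame of tea_tin between 0.079 and 0.085 m and angle between each of inner_lid, outer_lid's own z axis and vertical below 0.05 rad and z of outer_lid in the frame of inner_lid between 0.004 and 0.013 m and contact force between the fingers and inner_lid below 0.05 N and contact force between the fingers and outer_lid below 0.05 N and linear speed of inner_lid below 0.02 m/s), for 0.2 s.
At the end, for the whole second after the job is handed in: Inner lid home in the tin (5 mm of centre, 3 mm of height, 3 deg), still, untouched; outer lid held still in the fingers over the tin (6 cm), level (11 deg), lower edge 95 mm or more above the rim, touching neither tin nor inner lid; tin upright within 3 cm of its first place (horizontal distance between inner_lid and tea_tin below 0.005 m and z of inner_lid in the frame of tea_tin between 0.079 and 0.085 m and angle between inner_lid's own z axis and vertical below 0.05 rad and linear speed of inner_lid below 0.01 m/s and contact force between each of the arm, the fingers, outer_lid and inner_lid below 0.05 N and z of outer_lid in the frame of tea_tin above 0.195 m and horizontal distance between outer_lid and tea_tin below 0.06 m and angle between outer_lid's own z axis and vertical below 0.2 rad and linear speed of outer_lid below 0.02 m/s and contact force between the fingers and outer_lid above 1 N and contact force between outer_lid and tea_tin below 0.05 N and angle between tea_tin's own z axis and vertical below 0.03 rad and distance of tea_tin from where it was at the start of the episode below 0.03 m); the arm keeps its last pose, push and grip.
It fails at once if the lids come apart (outer lid more than 1 cm up from where it rests on the inner lid) while the inner lid is not seated in the tin's mouth (z of outer_lid in the frame of inner_lid above 0.018 m and not (horizontal distance between inner_lid and tea_tin below 0.005 m and z of inner_lid in the frame of tea_tin between 0.079 and 0.085 m and angle between inner_lid's own z axis and vertical below 0.05 rad)).
It fails at once if the lids are dropped (inner lid moving fast with no finger on it) (linear speed of inner_lid above 0.35 m/s and contact force between the fingers and inner_lid below 0.02 N and contact force between the fingers and outer_lid below 0.02 N).
It fails at once if the tin is pushed more than 3 cm away or tipped (distance of tea_tin from where it was at the start of the episode above 0.03 m or angle between tea_tin's own z axis and vertical above 0.2 rad).
It fails at once if a bystander is moved more than 3 cm (distance of any of closed_tin, flat_can, soup_can, fish_can, nut_jar, marker, tape_roll from where it was at the start of the episode above 0.03 m).
It also fails if it takes over 45 s, if anything falls off the work surface, if the arm or the gripper's body presses on something with over 40 N, if the wrist force passes 120 N, or if a joint passes its speed limit or range.

## Working session

There is one attempt and no reset: what is moved stays moved. The work goes in short steps, Python scripts to look and compute and a tool call to move; the robot and the scene stay as the last step left them, time stands still between calls to the robot, and variables do not carry over. Pictures are saved under pics/ and viewed, and the job is handed in when it is done.

Besides the shell and the picture viewer there is one more tool, called after "Call:" by a JSON object that holds its "method" and its "body". play_rows: Moves the arm, as the interface text tells. Its arguments: {"type":"object","properties":{"rows":{"type":"array","items":{"type":"array"}},"newtons":{"type":"number"}},"required":["rows"]}

```bash
mkdir -p pics; ls
python3 - <<'E'
from cell import arm, eyes
import cv2, numpy as np
print(arm.observe())
for n in ["scene","top"]:
    c=eyes.get_calibration(n); print(n,c)
    im,d=eyes.get_image(n)
    cv2.imwrite(f"pics/{n}0.png",im[:,:,::-1]); np.save(f"{n}0_d.npy",d); np.save(f"{n}0_im.npy",im)
E
```

```text
pics
{'clock': 0.0, 'joints': array([-1.2276056 ,  0.43524615,  0.02496741,  1.57411372, -0.01158412,
        1.13403337, -0.075108  ]), 'dq': array([-1.97137613e-03,  7.08787720e-04,  1.03657902e-04,  1.62788689e-03,
       -3.96188532e-05, -7.91293979e-05, -2.01245052e-04]), 'joint_efforts': array([-3.54185613e-04, -6.67838573e+01,  9.84919667e-01, -3.14473557e+01,
       -6.05607172e-02,  4.25156776e-02,  1.57961535e-04]), 'position': array([0.26931109, 0.56342116, 0.2339241 ]), 'ee_rot': array([ 2.65674116e+00,  1.67479722e+00, -2.05359482e-03]), 'force': array([-0.01280792,  0.1885792 ,  0.03186426]), 'ft_torque': array([-0.02969643, -0.0078154 ,  0.01209102]), 'width': 0.9994945554210978}
scene {'intrinsics': array([[412.1350576 ,   0.        , 314.20831935],
       [  0.        , 412.1350576 , 197.99954204],
       [  0.        ,   0.        ,   1.        ]]), 'R': array([[-0.25332018,  0.96719882,  0.01884998],
       [ 0.62724426,  0.17905436, -0.75796054],
       [-0.73647371, -0.18018315, -0.65202799]]), 't': array([ 0.11216115, -0.2770152 ,  1.49002769])}
top {'intrinsics': array([[511.42619398,   0.        , 325.10923173],
       [  0.        , 511.42619398, 199.76842618],
       [  0.        ,   0.        ,   1.        ]]), 'R': array([[-0.0232522 , -0.99956908,  0.01791631],
       [-0.98733147,  0.02014651, -0.15738708],
       [ 0.15695831, -0.02134893, -0.98737445]]), 't': array([-0.01179931,  0.49102069,  1.25542558])}
```

View pics/scene0.png

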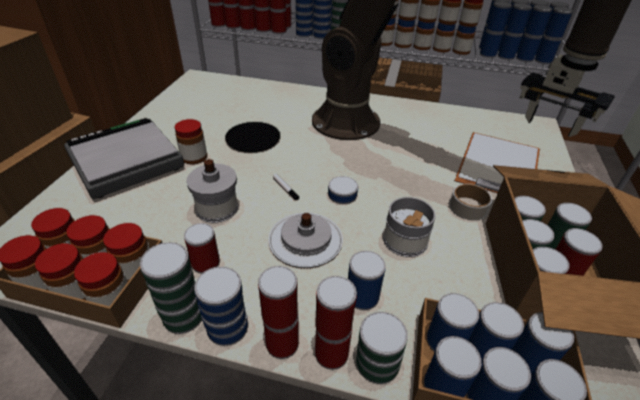

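View pics/top0.png

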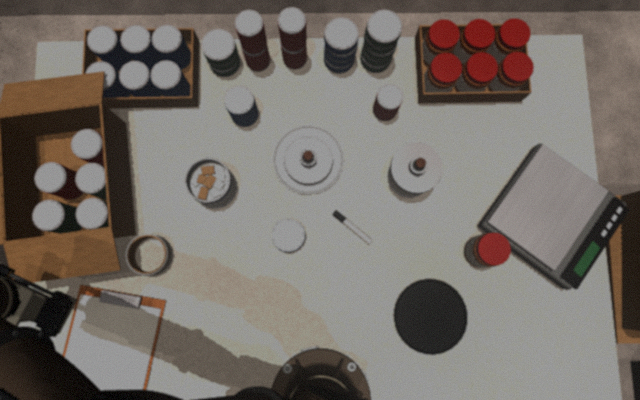

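Tray with the lids is at top pixel (308,160), with the knob at (308,157). The open tin is at (209,183) and the closed tin at (415,168). The black disc at (430,316) is the decoy tray.

```bash
cat > h.py <<'E'
import numpy as np, cv2
from scipy.optimize import least_squares
def cloud(d,c):
    K,R,t=c["intrinsics"],np.array(c["R"]),np.array(c["t"])
    v,u=np.mgrid[:d.shape[0],:d.shape[1]]
    P=np.stack([(u-K[0,2])/K[0,0]*d,(v-K[1,2])/K[1,1]*d,d],-1)
    W=(P-t)@R
    W[d<=0]=np.nan
    return W
def proj(X,c):
    p=(np.array(c["R"])@np.array(X).T).T+c["t"]; q=(c["intrinsics"]@p.T).T
    return q[:,:2]/q[:,2:]
def circ(xy,r):
    f=lambda p:np.hypot(xy[:,0]-p[0],xy[:,1]-p[1])-r
    s=least_squares(f,np.median(xy,0),loss='soft_l1',f_scale=.002)
    return s.x,np.std(f(s.x))
E
python3 - <<'E'
from cell import eyes
from h import *
for n in ["top","scene"]:
    c=eyes.get_calibration(n); W=cloud(np.load(n+"0_d.npy"),c); np.save(n+"W.npy",W)
    pts={"top":dict(tray=(270,195,120,200),tin=(180,240,155,212),closed=(385,445,135,200)),
         "scene":dict(tray=(265,345,205,270),tin=(378,440,190,260),closed=(183,242,155,225))}[n]
    for k,(a,b,y0,y1) in pts.items():
        if k=="tray" and n=="top": a,b=270,346
        w=W[y0:y1,a:b].reshape(-1,3); w=w[np.isfinite(w).all(1)]
        h,e=np.histogram(w[:,2],np.arange(-.01,.2,.005))
        print(n,k,[(round(x,3),int(m)) for x,m in zip(e,h) if m>8])
        top=w[w[:,2]>np.percentile(w[:,2],99.5)-.008]
        print("  highest",top.mean(0).round(4),top[:,2].max(),len(top), "mid range",(top.min(0)+top.max(0))[:2]/2,np.ptp(top,axis=0))
E
```

```text
top tray [(np.float64(-0.01), 29), (np.float64(-0.005), 907), (np.float64(0.0), 1961), (np.float64(0.005), 1027), (np.float64(0.01), 272), (np.float64(0.015), 31), (np.float64(0.02), 70), (np.float64(0.025), 823), (np.float64(0.03), 691), (np.float64(0.035), 44), (np.float64(0.04), 10), (np.float64(0.045), 14), (np.float64(0.05), 61), (np.float64(0.055), 31), (np.float64(0.075), 31), (np.float64(0.08), 43)]
  highest [0.5983 0.0185 0.0804] 0.08565022534673059 78 mid range [0.59906695 0.01943689] [0.02368182 0.0225432  0.01150779]
top tin [(np.float64(-0.01), 27), (np.float64(-0.005), 521), (np.float64(0.0), 803), (np.float64(0.005), 91), (np.float64(0.01), 33), (np.float64(0.015), 27), (np.float64(0.02), 19), (np.float64(0.025), 20), (np.float64(0.03), 11), (np.float64(0.035), 21), (np.float64(0.04), 16), (np.float64(0.045), 20), (np.float64(0.05), 18), (np.float64(0.055), 68), (np.float64(0.06), 319), (np.float64(0.065), 414), (np.float64(0.07), 395), (np.float64(0.075), 160), (np.float64(0.08), 48), (np.float64(0.085), 62), (np.float64(0.09), 51), (np.float64(0.095), 129), (np.floa
[... 2477 characters left out ...]
), 66), (np.float64(0.04), 56), (np.float64(0.045), 67), (np.float64(0.05), 58), (np.float64(0.055), 63), (np.float64(0.06), 60), (np.float64(0.065), 71), (np.float64(0.07), 71), (np.float64(0.075), 58), (np.float64(0.08), 46), (np.float64(0.09), 48), (np.float64(0.095), 77), (np.float64(0.1), 104), (np.float64(0.105), 896), (np.float64(0.11), 75), (np.float64(0.115), 27), (np.float64(0.12), 24), (np.float64(0.125), 30), (np.float64(0.13), 81), (np.float64(0.135), 15), (np.float64(0.14), 16), (np.float64(0.145), 17), (np.float64(0.15), 16), (np.float64(0.155), 49)]
  highest [ 0.5597 -0.2421  0.1573] 0.1612079979804395 67 mid range [ 0.55857416 -0.24278958] [0.02160732 0.02286829 0.01006019]
```

```bash
python3 - <<'E'
from h import *
for n in ["top","scene"]:
    W=np.load(n+"W.npy").reshape(-1,3); W=W[np.isfinite(W).all(1)]
    def near(c,r,z0,z1):
        m=(np.hypot(W[:,0]-c[0],W[:,1]-c[1])<r)&(W[:,2]>z0)&(W[:,2]<z1); return W[m]
    k=np.array([.599,.019])
    for _ in range(3):
        w=near(k,.02,.074,.09); k=w[:,:2].mean(0)
    print(n,"knob",k.round(4),len(w),w[:,2].mean(), "ext",(w.min(0)+w.max(0))[:2]/2)
    q=near(k,.075,.022,.036); print(" lid plate mean",q.mean(0).round(4),"midext",(np.percentile(q,1,axis=0)+np.percentile(q,99,axis=0))[:2]/2,np.ptp(q,axis=0))
    t=np.array([.537,.261])
    for _ in range(4):
        w=near(t,.062,.095,.108); rr=np.hypot(*(w[:,:2]-t).T); w=w[rr>.044]; t,s=circ(w[:,:2],.053)
    print(n,"tin",t.round(4),s,len(w),w[:,2].mean())
    c=near([.6,.019],.11,.007,.014); c=c[np.hypot(*(c[:,:2]-k).T)>.085]
    if len(c): print(n,"tray",circ(c[:,:2],.093),len(c))
    h=near([.62,.04],.25,.12,.4); print("tall",h[:,2].max() if len(h) else None)
E
python3 - <<'E'
import sys; sys.path.insert(0,'.')
from h import *
from scipy.spatial.transform import Rotation as Ro
print(Ro.from_rotvec([2.65674116e+00,1.67479722e+00,-2.05359482e-03]).as_matrix().round(4))
import cell; print([x for x in dir(cell.arm) if x[0]!='_'], cell.arm.tcp_to_tips)
E
python3 -c "
import numpy as np,cv2
im=np.load('top0_im.npy')[120:220,160:460]; cv2.imwrite('pics/c1.png',cv2.resize(im,None,fx=2.6,fy=2.6,interpolation=2)[:,:,::-1])"
```

```text
top knob [0.5983 0.0185] 78 0.08038725244791657 ext [0.59906695 0.01943689]
 lid plate mean [0.5972 0.0185 0.0296] midext [0.59869236 0.01877145] [0.12637689 0.12417847 0.01353959]
top tin [0.5366 0.2615] 0.001325866215401019 259 0.10019993989594513
top tray (array([0.60235164, 0.01841567]), np.float64(0.0035064047091306625)) 379
tall 0.20837129894908313
scene knob [0.6016 0.0206] 74 0.0798289400814863 ext [0.59928534 0.02022284]
 lid plate mean [0.6098 0.0224 0.0299] midext [0.6012212  0.02023648] [0.12843531 0.1246405  0.01369428]
scene tin [0.5381 0.263 ] 0.0015323281477026794 316 0.09940999338850579
scene tray (array([0.60485237, 0.02018955]), np.float64(0.002064564117958702)) 373
tall 0.20597264037160243
[[ 4.312e-01  9.022e-01 -6.000e-04]
 [ 9.022e-01 -4.312e-01 -1.600e-03]
 [-1.600e-03  2.000e-04 -1.000e+00]]
['PlanningError', 'observe', 'sign_off', 'tcp_to_tips'] 0.008
```

View pics/c1.png

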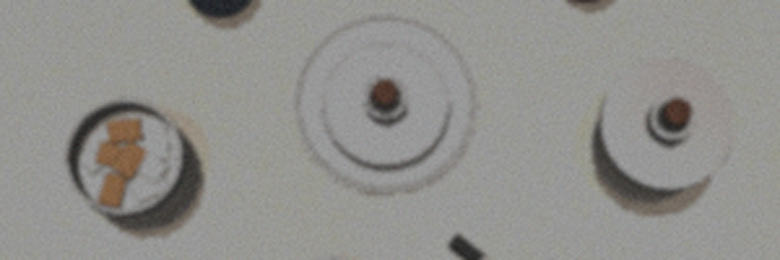

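```bash
cat >> h.py <<'E'
from scipy.spatial.transform import Rotation as Ro
def go(target,s=None,pos=None,rot=None):
    "shares for a shift in the tool frame to target (world)"
    p=np.array(s["position"] if pos is None else pos); R=Ro.from_rotvec(s["ee_rot"] if rot is None else rot).as_matrix()
    return (R.T@(np.array(target)-p)/.5).round(4)
E
python3 - <<'E'
from h import *
from cell import arm
for n in ["top","scene"]:
    W=np.load(n+"W.npy").reshape(-1,3); W=W[np.isfinite(W).all(1)]
    a=np.array([.269,.563]); b=np.array([.6,.0195])
    for i in np.linspace(0.2,1,9):
        c=a+(b-a)*i; m=np.hypot(*(W[:,:2]-c).T)<.14
        z=W[m][:,2]; print(n,c.round(2),np.percentile(z,99.5).round(3) if len(z) else None, z.max().round(3) if len(z) else None)
s=arm.observe()
print(go([.45,.27,.30],s),go([.60,.0195,.16],s))
E
```

```text
top [0.34 0.45] 0.696 0.73
top [0.37 0.4 ] 0.72 0.731
top [0.4  0.35] 0.161 0.166
top [0.43 0.29] 0.102 0.107
top [0.47 0.24] 0.103 0.107
top [0.5  0.18] 0.103 0.107
top [0.53 0.13] 0.101 0.107
top [0.57 0.07] 0.083 0.107
top [0.6  0.02] 0.08 0.086
scene [0.34 0.45] 0.534 0.539
scene [0.37 0.4 ] 0.336 0.394
scene [0.4  0.35] 0.161 0.163
scene [0.43 0.29] 0.102 0.104
scene [0.47 0.24] 0.102 0.104
scene [0.5  0.18] 0.102 0.104
scene [0.53 0.13] 0.101 0.103
scene [0.57 0.07] 0.082 0.103
scene [0.6  0.02] 0.08 0.084
[-0.374   0.5791 -0.1313] [-0.6962  1.0658  0.1492]
```

Call:
{"method": "play_rows", "body": {"rows": [[[0, 0, -0.1], [0, 0, 0], 1], [[-0.1, 0.14, -0.13], [0, 0, 0], 1], [[-0.374, 0.579, -0.131], [0, 0, 0], 1], [[-0.374, 0.579, -0.131], [0, 0, 0], 1], [[-0.374, 0.579, -0.131], [0, 0, 0], 1], [[-0.374, 0.579, -0.131], [0, 0, 0], 1], [[-0.374, 0.579, -0.131], [0, 0, 0], 1], [[-0.374, 0.579, -0.131], [0, 0, 0], 1], [[-0.374, 0.579, -0.131], [0, 0, 0], 1]]}}

```text
clock: 1.0
position: [0.4538, 0.2634, 0.3005]
ee_rot: [2.663, 1.66, 0.0]
force: [0.5, 0.2, 1.0]
width: 0.999
```

Run:
```python
from h import *
from cell import arm
s=arm.observe(); print(s)
print(go([.60,.0195,.17],s))
```

```text
{'clock': 1.0, 'joints': array([-0.77296059,  0.21675216,  0.17628244,  1.72688895, -0.03706321,
        1.20136541,  0.52732252]), 'dq': array([-0.06289398,  0.01154303, -0.09541922, -0.00977039, -0.03396251,
       -0.00450812, -0.08677606]), 'joint_efforts': array([ 1.21492468e+00, -4.96609783e+01,  2.19742611e+00, -3.20700324e+01,
       -1.66328216e-02,  1.06422496e-01,  1.52582578e+00]), 'position': array([0.45377095, 0.26337672, 0.30048728]), 'ee_rot': array([2.66349978e+00, 1.65998567e+00, 3.32368175e-04]), 'force': array([0.45704168, 0.22194574, 0.99658121]), 'ft_torque': array([ 0.03915006, -0.02556346, -0.00323855]), 'width': 0.9986928076617368}
[-0.3087  0.4767  0.2628]
```

Call:
{"method": "play_rows", "body": {"rows": [[[-0.315, 0.485, 0.1], [0, 0, 0], 1], [[-0.315, 0.485, 0.15], [0, 0, 0], 1], [[-0.315, 0.485, 0.262], [0, 0, 0], 1], [[-0.315, 0.485, 0.262], [0, 0, 0], 1], [[-0.315, 0.485, 0.262], [0, 0, 0], 1], [[-0.315, 0.485, 0.262], [0, 0, 0], 1], [[-0.315, 0.485, 0.262], [0, 0, 0], 1], [[-0.315, 0.485, 0.262], [0, 0, 0], 1], [[-0.315, 0.485, 0.262], [0, 0, 0], 1], [[-0.315, 0.485, 0.262], [0, 0, 0], 1]]}}

```text
clock: 2.0
position: [0.6008, 0.0255, 0.1697]
ee_rot: [-2.655, -1.678, -0.001]
force: [0.3, 0.9, -0.3]
width: 1.003
```

Run:
```python
from h import *
from cell import arm,eyes
for n in ["top","scene"]:
    im,d=eyes.get_image(n); cv2.imwrite(f"pics/{n}1.png",im[:,:,::-1])
s=arm.observe(); print(s["position"],s["ee_rot"],s["clock"],s["force"])
p=s["position"]
print(Ro.from_rotvec(s["ee_rot"]).as_matrix().round(3))
print(go([.60,.0195,.066],s))
```

```text
[0.60087051 0.02541225 0.16990294] [-2.65546968e+00 -1.67817004e+00 -1.85554306e-03] 2.1 [0.36562677 0.58955432 0.70334769]
[[ 0.429  0.903  0.001]
 [ 0.903 -0.429  0.001]
 [ 0.001  0.    -1.   ]]
[-0.0117  0.0034  0.2078]
```

View pics/scene1.png

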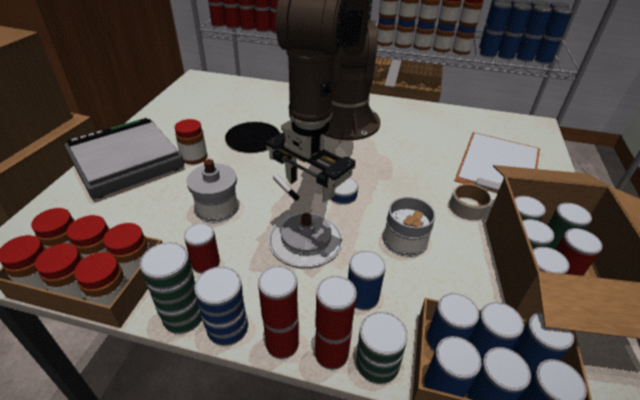

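View pics/top1.png

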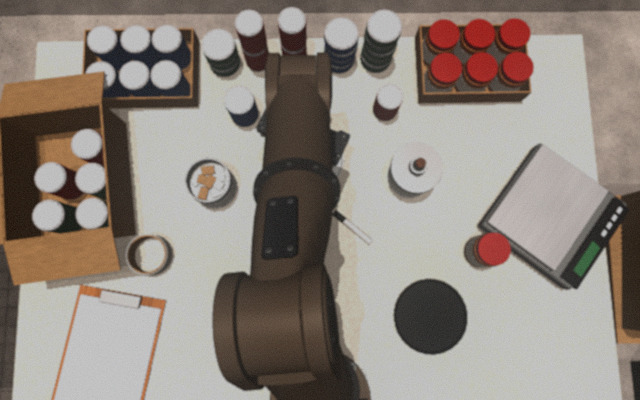

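Call:
{"method": "play_rows", "body": {"rows": [[[-0.012, 0.003, 0.06], [0, 0, 0], 1], [[-0.012, 0.003, 0.12], [0, 0, 0], 1], [[-0.012, 0.003, 0.16], [0, 0, 0], 1], [[-0.012, 0.003, 0.19], [0, 0, 0], 1], [[-0.012, 0.003, 0.19], [0, 0, 0], 1], [[-0.012, 0.003, 0.19], [0, 0, 0], 1]]}}

```text
clock: 2.7
position: [0.5999, 0.0184, 0.075]
ee_rot: [2.657, 1.677, 0.001]
force: [0.3, -0.0, -0.6]
width: 1.001
```

Run:
```python
from h import *
from cell import arm,eyes
for n in ["scene"]:
    im,d=eyes.get_image(n); cv2.imwrite(f"pics/{n}2.png",cv2.resize(im[150:280,230:390],None,fx=4,fy=4,interpolation=2)[:,:,::-1])
s=arm.observe(); print(s["position"],s["ee_rot"],s["clock"],s["force"])
print(go([.60,.0195,.065],s))
```

```text
[0.60030563 0.01819005 0.0753563 ] [2.65660136e+00 1.67600276e+00 2.28737565e-03] 2.75 [0.35887829 0.4799668  1.36143491]
[ 0.0021 -0.0017  0.0207]
```

View pics/scene2.png

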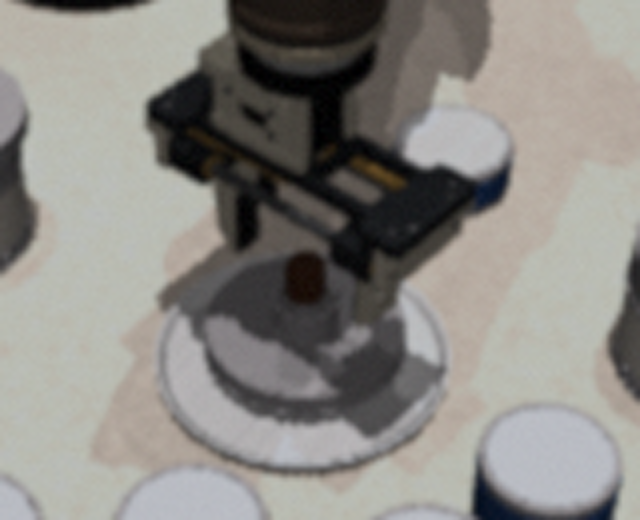

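Call:
{"method": "play_rows", "body": {"rows": [[[0.001, -0.001, 0.01], [0, 0, 0], 1], [[0.001, -0.001, 0.0205], [0, 0, 0], 1], [[0.001, -0.001, 0.0205], [0, 0, 0], 1], [[0.001, -0.001, 0.0205], [0, 0, 0], -0.2], [[0.001, -0.001, 0.0205], [0, 0, 0], -0.3], [[0.001, -0.001, 0.0205], [0, 0, 0], -0.4], [[0.001, -0.001, 0.0205], [0, 0, 0], -1], [[0.001, -0.001, 0.0205], [0, 0, 0], -1], [[0.001, -0.001, 0.0205], [0, 0, 0], -1]], "newtons": 8}}

```text
clock: 3.65
position: [0.5995, 0.0183, 0.064]
ee_rot: [2.658, 1.675, 0.0]
force: [-0.4, -0.9, -0.2]
width: 0.532
```

Run:
```python
from h import *
from cell import arm,eyes
for n in ["scene"]:
    im,d=eyes.get_image(n); cv2.imwrite(f"pics/{n}3.png",cv2.resize(im[150:280,230:390],None,fx=4,fy=4,interpolation=2)[:,:,::-1])
s=arm.observe(); print(s["position"],s["ee_rot"],s["clock"],s["force"],s["ft_torque"],s["width"]*92)
```

```text
[0.5994712  0.01828653 0.06397405] [-2.65761393e+00 -1.67526010e+00 -5.45621590e-05] 3.7 [-0.06016528 -1.02669287 -0.26236735] [-0.03741868  0.02899715 -0.05305242] 44.484395713234136
```

View pics/scene3.png

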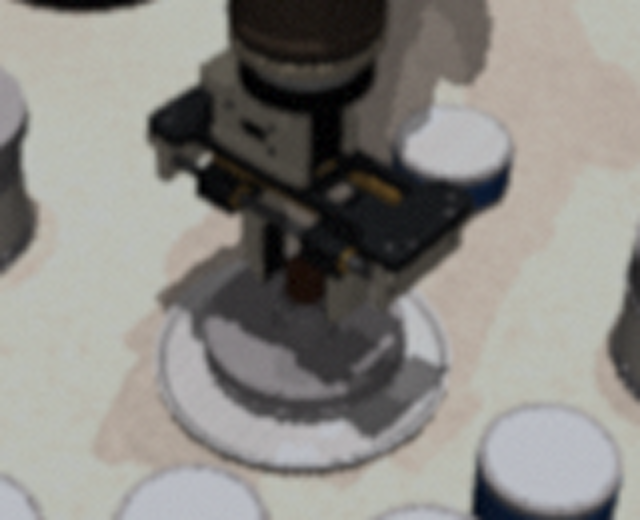

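Call:
{"method": "play_rows", "body": {"rows": [[[0, 0, 0], [0, 0, 0], -1], [[0, 0, 0], [0, 0, 0], -1], [[0, 0, 0], [0, 0, 0], -1], [[0, 0, 0], [0, 0, 0], -1], [[0, 0, 0], [0, 0, 0], -1], [[0, 0, 0], [0, 0, 0], -1]], "newtons": 8}}

```text
clock: 4.3
position: [0.5993, 0.0181, 0.0639]
ee_rot: [2.658, 1.675, -0.0]
force: [-0.6, -0.2, -1.0]
width: 0.27
```

Call:
{"method": "play_rows", "body": {"rows": [[[0, 0, 0], [0, 0, 0], -1], [[0, 0, 0], [0, 0, 0], -1], [[0, 0, -0.01], [0, 0, 0], -1], [[0, 0, -0.03], [0, 0, 0], -1], [[0, 0, -0.06], [0, 0, 0], -1], [[0, 0, -0.09], [0, 0, 0], -1], [[0, 0, -0.12], [0, 0, 0], -1], [[0, 0, -0.14], [0, 0, 0], -1], [[0, 0, -0.14], [0, 0, 0], -1]], "newtons": 30}}

```text
clock: 5.2
position: [0.6005, 0.0184, 0.1359]
ee_rot: [2.657, 1.675, 0.004]
force: [0.5, -0.8, -3.4]
width: 0.266
```

Run:
```python
from h import *
from cell import arm,eyes
for n in ["scene"]:
    im,d=eyes.get_image(n); cv2.imwrite(f"pics/{n}4.png",cv2.resize(im[130:280,220:400],None,fx=4,fy=4,interpolation=2)[:,:,::-1])
s=arm.observe(); print(s["position"],s["ee_rot"],s["clock"],s["force"],s["ft_torque"],s["width"]*92)
print(go([.5374,.2622,.24],s))
```

```text
[0.59989936 0.01844387 0.13476908] [2.65707323e+00 1.67523353e+00 2.38389148e-03] 5.25 [ 0.37213396 -0.17901381 -2.48164331] [-0.00924603  0.03799102 -0.03471688] 24.518407242932398
[ 0.3862 -0.3227 -0.2105]
```

View pics/scene4.png

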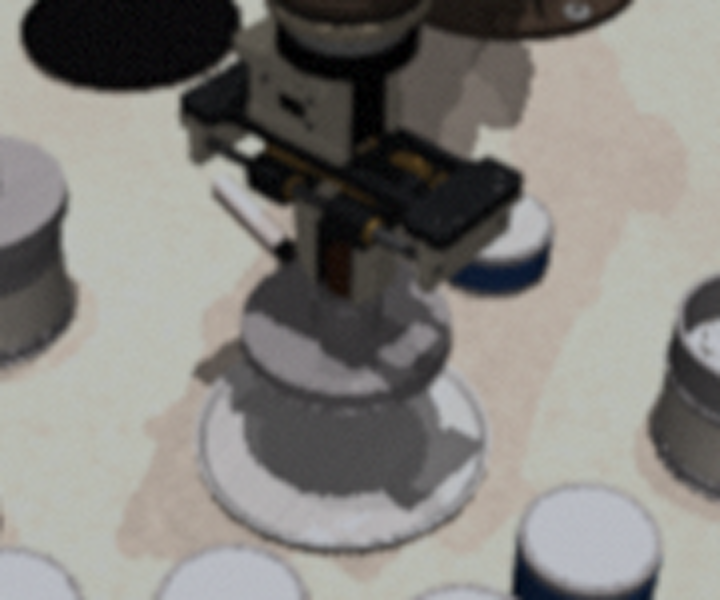

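Call:
{"method": "play_rows", "body": {"rows": [[[0, 0, -0.06], [0, 0, 0], -1], [[0.02, -0.017, -0.12], [0, 0, 0], -1], [[0.06, -0.05, -0.17], [0, 0, 0], -1], [[0.11, -0.092, -0.2], [0, 0, 0], -1], [[0.17, -0.142, -0.21], [0, 0, 0], -1], [[0.23, -0.192, -0.21], [0, 0, 0], -1], [[0.29, -0.242, -0.21], [0, 0, 0], -1], [[0.34, -0.284, -0.21], [0, 0, 0], -1], [[0.37, -0.31, -0.21], [0, 0, 0], -1], [[0.386, -0.3227, -0.21], [0, 0, 0], -1]]}}

```text
clock: 6.25
position: [0.5356, 0.2645, 0.2379]
ee_rot: [-2.654, -1.679, 0.002]
force: [-0.2, 0.2, -1.8]
width: 0.265
```

Call:
{"method": "play_rows", "body": {"rows": [[[0, 0, 0], [0, 0, 0], -1], [[0, 0, 0], [0, 0, 0], -1]]}}

```text
clock: 6.45
position: [0.5375, 0.2604, 0.2386]
ee_rot: [2.658, 1.673, -0.001]
force: [-0.7, 0.1, -2.1]
width: 0.264
```

Run:
```python
from h import *
from cell import arm,eyes
for n in ["scene","top"]:
    im,d=eyes.get_image(n); cv2.imwrite(f"pics/{n}5.png",im[:,:,::-1]); np.save(n+"5_d.npy",d); np.save(n+"5_im.npy",im)
    W=cloud(d,eyes.get_calibration(n)); np.save(n+"5W.npy",W)
s=arm.observe(); print(s["position"],s["ee_rot"],s["clock"],s["force"],s["ft_torque"],s["width"]*92)
np.save("s5.npy",s["position"])
im=np.load("scene5_im.npy"); cv2.imwrite("pics/scene5c.png",cv2.resize(im[100:270,320:500],None,fx=4,fy=3.5,interpolation=2)[:595,:,::-1])
```

```text
[0.53778884 0.26000865 0.23890594] [ 2.65899976e+00  1.67151019e+00 -5.42342619e-04] 6.55 [ 0.33577531 -0.22035294 -2.92478248] [ 0.0227041   0.04124148 -0.03928038] 24.751483073209528
```

View pics/scene5c.png

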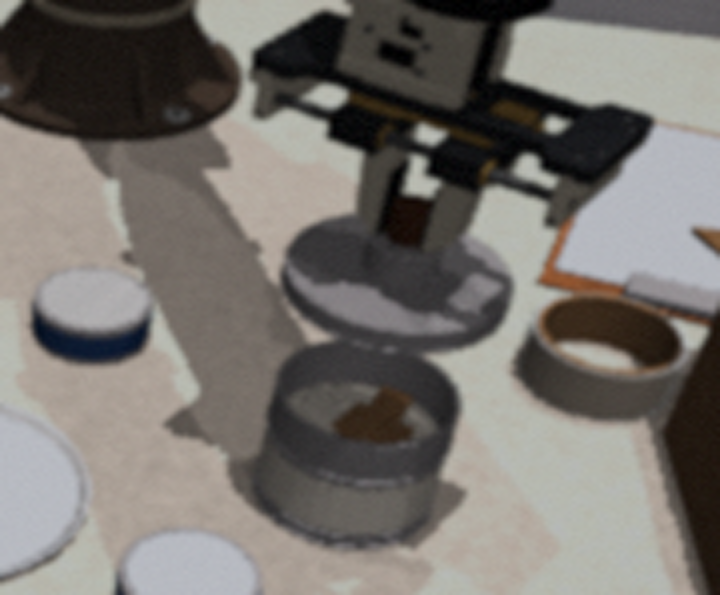

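View pics/top5.png

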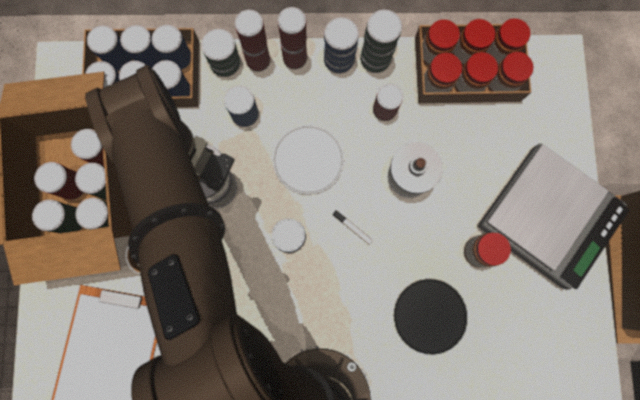

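Run:
```python
from h import *
p=np.load("s5.npy")
W=np.load("scene5W.npy").reshape(-1,3); W=W[np.isfinite(W).all(1)]
m=(np.hypot(W[:,0]-p[0],W[:,1]-p[1])<.08)&(abs(W[:,2]-.204)<.011); w=W[m]
A=np.c_[w[:,:2]-p[:2],np.ones(len(w))]
for _ in range(4):
    k=np.linalg.lstsq(A,w[:,2],rcond=None)[0]; r=w[:,2]-A@k; g=abs(r)<.005; w=w[g];A=A[g]
print(len(w),"tilt",k[:2],"z@c",k[2],"res",r.std())
print("ext",(np.percentile(w,.5,axis=0)+np.percentile(w,99.5,axis=0))[:2]/2, np.percentile(w,99.5,axis=0)-np.percentile(w,.5,axis=0))
# silhouette: plate boundary circle fit: angular max radius
c=np.array(p[:2])
for it in range(5):
    d=w[:,:2]-c; a=np.arctan2(d[:,1],d[:,0]); rr=np.hypot(*d.T)
    e=[]
    for b in np.linspace(-np.pi,np.pi,49)[:-1]:
        q=(a>=b)&(a<b+np.pi/24)
        if q.sum()>3:
            j=np.argsort(rr[q])[-1]
            if rr[q][j]>.052: e.append(w[q][j,:2])
    e=np.array(e); c,s=circ(e,.0625)
print("edge circle",c,s,len(e))
ang=np.degrees(np.arctan2(*(e-c).T[::-1])).round(); print(ang.astype(int), (np.hypot(*(e-c).T)*1000).round(1))
t=np.array([.538,.263])
m=(np.hypot(W[:,0]-t[0],W[:,1]-t[1])<.062)&(abs(W[:,2]-.1)<.007); q=W[m]
for _ in range(4):
    rr=np.hypot(*(q[:,:2]-t).T); qq=q[(rr>.044)]; t,s=circ(qq[:,:2],.053)
print("tin now",t,s,len(qq))
```

```text
1251 tilt [-0.01280659 -0.00273194] z@c 0.20469549683204272 res 0.0013596892114521495
ext [0.54380874 0.26146348] [0.11279208 0.12115544 0.00812861]
edge circle [0.53836707 0.26189018] 0.0007895213513003995 41
[-154 -143 -141 -135 -121 -118 -107 -101  -91  -86  -80  -72  -67  -56
  -50  -43  -33  -27  -16   -8   -5    4    9   19   29   35   43   46
   54   66   75   78   85   96  104  108  119  122  131  137  147] [63.2 63.6 60.8 63.1 62.  62.2 61.  62.9 62.7 62.4 62.3 61.3 62.7 63.
 61.9 61.9 62.9 62.7 63.4 63.1 62.2 63.5 63.  63.2 62.7 61.6 62.5 62.6
 62.2 61.9 62.3 61.4 62.3 62.2 61.1 62.3 62.8 62.  64.2 64.6 62.9]
tin now [0.53829293 0.26299501] 0.0013877603490428457 329
```

Call:
{"method": "play_rows", "body": {"rows": [[[0.0016, -0.0014, 0.03], [0, 0, 0], -1], [[0.0016, -0.0014, 0.06], [0, 0, 0], -1], [[0.0016, -0.0014, 0.09], [0, 0, 0], -1], [[0.0016, -0.0014, 0.12], [0, 0, 0], -1], [[0.0016, -0.0014, 0.14], [0, 0, 0], -1], [[0.0016, -0.0014, 0.15], [0, 0, 0], -1], [[0.0016, -0.0014, 0.15], [0, 0, 0], -1], [[0.0016, -0.0014, 0.15], [0, 0, 0], -1]]}}

```text
clock: 7.35
position: [0.5373, 0.2629, 0.1646]
ee_rot: [2.658, 1.675, 0.001]
force: [0.1, -0.1, -2.9]
width: 0.267
```

Run:
```python
from h import *
from cell import arm,eyes
for n in ["scene"]:
    im,d=eyes.get_image(n); cv2.imwrite(f"pics/{n}6.png",cv2.resize(im[130:280,320:500],None,fx=4,fy=4,interpolation=2)[:,:,::-1])
for i in range(1):
    s=arm.observe(); print(s["position"],s["ee_rot"],s["clock"],s["force"],s["ft_torque"],s["width"]*92)
print(go([.5375,.261,.142],s))
```

```text
[0.53730698 0.26309657 0.1646943 ] [-2.65781890e+00 -1.67498543e+00 -1.81797279e-03] 7.4 [ 0.06923886 -0.22393076 -3.19744042] [-0.0081413  -0.00479929 -0.03126727] 24.540593183976682
[-0.0037  0.0021  0.0454]
```

View pics/scene6.png

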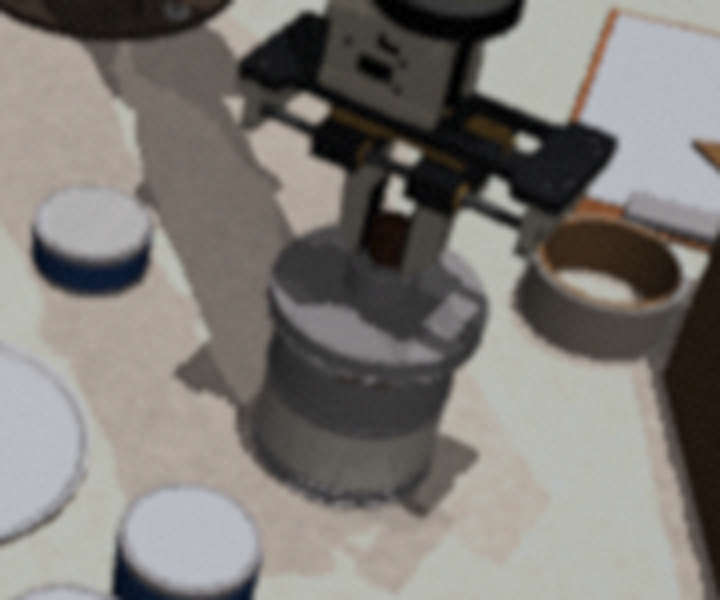

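Call:
{"method": "play_rows", "body": {"rows": [[[0, 0, 0], [0, 0, 0], -1], [[0, 0, 0], [0, 0, 0], -1]]}}

```text
clock: 7.6
position: [0.537, 0.2632, 0.1644]
ee_rot: [-2.658, -1.675, -0.001]
force: [0.3, 0.1, -2.2]
width: 0.265
```

```bash
cat > lid.py <<'E'
from h import *
from cell import arm,eyes
def lid(z,n="scene"):
    s=arm.observe(); p=s["position"]
    im,d=eyes.get_image(n); W=cloud(d,eyes.get_calibration(n)).reshape(-1,3); W=W[np.isfinite(W).all(1)]
    w=W[(np.hypot(W[:,0]-p[0],W[:,1]-p[1])<.08)&(abs(W[:,2]-z)<.011)]
    A=np.c_[w[:,:2]-p[:2],np.ones(len(w))]
    for _ in range(4):
        k=np.linalg.lstsq(A,w[:,2],rcond=None)[0]; r=w[:,2]-A@k; g=abs(r)<.005; w=w[g];A=A[g]
    c=np.array(p[:2])
    for it in range(5):
        d=w[:,:2]-c; a=np.arctan2(d[:,1],d[:,0]); rr=np.hypot(*d.T); e=[]
        for b in np.linspace(-np.pi,np.pi,49)[:-1]:
            q=(a>=b)&(a<b+np.pi/24)
            if q.sum()>3:
                j=np.argsort(rr[q])[-1]
                if rr[q][j]>.052: e.append(w[q][j,:2])
        e=np.array(e); c,sd=circ(e,.0625)
    s2=arm.observe()
    print("tcp",p,s2["position"],"F",s2["force"].round(2),"lid",c.round(4),sd.round(4),len(e),"tilt",k[:2].round(4),"z",k[2].round(4))
    return im,s2
E
python3 -c "
from lid import *
for i in range(2): lid(.130)"
```

```text
tcp [0.53704512 0.26315185 0.16444309] [0.53696454 0.2631405  0.16434647] F [ 0.38 -0.43 -2.77] lid [0.5376 0.2648] 0.0007 40 tilt [-0.0099 -0.0001] z 0.1306
tcp [0.53696454 0.2631405  0.16434647] [0.53692553 0.26313347 0.16428946] F [-0.61  0.71 -2.16] lid [0.538  0.2644] 0.0007 40 tilt [-0.0091 -0.0009] z 0.1305
```

Call:
{"method": "play_rows", "body": {"rows": [[[-0.003, 0.002, 0], [0, 0, 0], -1], [[-0.003, 0.002, 0], [0, 0, 0], -1], [[-0.003, 0.002, 0.006], [0, 0, 0], -1], [[-0.003, 0.002, 0.012], [0, 0, 0], -1], [[-0.003, 0.002, 0.018], [0, 0, 0], -1], [[-0.003, 0.002, 0.024], [0, 0, 0], -1], [[-0.003, 0.002, 0.028], [0, 0, 0], -1], [[-0.003, 0.002, 0.028], [0, 0, 0], -1], [[-0.003, 0.002, 0.028], [0, 0, 0], -1]]}}

```text
clock: 8.6
position: [0.5371, 0.2612, 0.15]
ee_rot: [-2.658, -1.675, 0.0]
force: [-0.2, 0.5, -3.5]
width: 0.265
```

```bash
python3 -c "
from lid import *
for i in range(2): im,s=lid(.116)
cv2.imwrite('pics/scene7.png',cv2.resize(im[130:280,320:500],None,fx=4,fy=4,interpolation=2)[:,:,::-1])"
```

```text
tcp [0.53711341 0.26122327 0.14997201] [0.53718945 0.26125913 0.15005515] F [ 0.07  0.38 -2.67] lid [0.5375 0.2623] 0.0009 39 tilt [-0.0096 -0.0024] z 0.1162
tcp [0.53718945 0.26125913 0.15005515] [0.5372016  0.26130482 0.15013917] F [-0.56  0.48 -2.4 ] lid [0.5378 0.2625] 0.0008 40 tilt [-0.0094 -0.0002] z 0.1161
```

Call:
{"method": "play_rows", "body": {"rows": [[[0.0005, 0.0, 0.004], [0, 0, 0], -1], [[0.0005, 0, 0.008], [0, 0, 0], -1], [[0.0005, 0, 0.012], [0, 0, 0], -1], [[0.0005, 0, 0.014], [0, 0, 0], -1], [[0.0005, 0, 0.014], [0, 0, 0], -1], [[0.0005, 0, 0.014], [0, 0, 0], -1]]}}

```text
clock: 9.3
position: [0.5372, 0.2615, 0.143]
ee_rot: [-2.658, -1.675, -0.0]
force: [-0.2, -0.3, -3.5]
width: 0.264
```

```bash
python3 -c "
from lid import *
for i in range(2): im,s=lid(.109)
cv2.imwrite('pics/scene8.png',cv2.resize(im[130:280,320:500],None,fx=4,fy=4,interpolation=2)[:,:,::-1])"
```

```text
tcp [0.53721746 0.26147111 0.14297854] [0.53725618 0.26144155 0.14303181] F [ 0.38  0.87 -2.91] lid [0.5379 0.2627] 0.0009 40 tilt [-0.0119  0.0001] z 0.1092
tcp [0.53725618 0.26144155 0.14303181] [0.53726654 0.26147215 0.14304499] F [-0.67 -0.63 -2.1 ] lid [0.5376 0.2625] 0.0008 39 tilt [-0.0091 -0.0015] z 0.1091
```

Call:
{"method": "play_rows", "body": {"rows": [[[0, 0, 0.001], [0, 0, 0], -1], [[0, 0, 0.002], [0, 0, 0], -1], [[0, 0, 0.003], [0, 0, 0], -1], [[0, 0, 0.003], [0, 0, 0], -1], [[0, 0, 0.003], [0, 0, 0], -1]]}}

```text
clock: 9.9
position: [0.5372, 0.2614, 0.1419]
ee_rot: [-2.658, -1.675, -0.001]
force: [-2.6, -2.2, 4.8]
width: 0.264
```

```bash
python3 -c "
from lid import *
for i in range(2): im,s=lid(.108)
cv2.imwrite('pics/scene9.png',cv2.resize(im[130:280,320:500],None,fx=4,fy=4,interpolation=2)[:,:,::-1])"
```

```text
tcp [0.53723602 0.26143334 0.14188049] [0.53721983 0.26143014 0.14186051] F [-2.12 -1.65  5.05] lid [0.5381 0.263 ] 0.0008 39 tilt [-0.0071  0.0016] z 0.108
tcp [0.53721983 0.26143014 0.14186051] [0.53723736 0.26146284 0.1418557 ] F [-2.61 -1.91  5.84] lid [0.5377 0.2627] 0.0009 40 tilt [-0.007  -0.0006] z 0.1081
```

Call:
{"method": "play_rows", "body": {"rows": [[[0, 0, 0], [0, 0, 0], -1], [[0, 0, 0], [0, 0, 0], -0.4], [[0, 0, 0], [0, 0, 0], -0.3], [[0, 0, 0], [0, 0, 0], -0.1], [[0, 0, 0], [0, 0, 0], 0.2], [[0, 0, 0], [0, 0, 0], 0.2], [[0, 0, 0], [0, 0, 0], 0.2], [[0, 0, 0], [0, 0, 0], 0.2], [[0, 0, 0], [0, 0, 0], 0.2]], "newtons": 5}}

```text
clock: 10.9
position: [0.5372, 0.2614, 0.1415]
ee_rot: [-2.658, -1.675, 0.0]
force: [-0.3, -0.6, 0.5]
width: 0.601
```

```bash
python3 -c "
from lid import *
for i in range(2): im,s=lid(.107)
print(s['width']*92,s['clock'],s['ft_torque'])
cv2.imwrite('pics/scene10.png',cv2.resize(im[130:280,320:500],None,fx=4,fy=4,interpolation=2)[:,:,::-1])"
```

```text
tcp [0.53718686 0.26144447 0.14146282] [0.53721559 0.26149794 0.14149454] F [-0.18  0.65  0.22] lid [0.5381 0.2629] 0.0015 41 tilt [-0.0094  0.    ] z 0.1081
tcp [0.53721559 0.26149794 0.14149454] [0.53718275 0.26145564 0.14146459] F [ 0.3  -0.39 -0.47] lid [0.538  0.2629] 0.0014 41 tilt [-0.0075  0.0004] z 0.1081
55.347628033911356 11.0 [-0.07794145 -0.01841224 -0.01160788]
```

View pics/scene10.png

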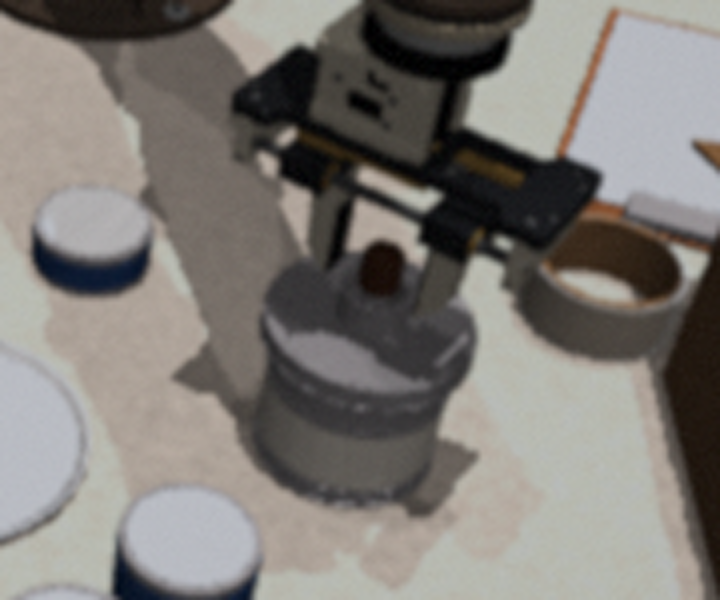

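```bash
python3 -c "
from h import *
for n,c,z in [('scene',(.5585,-.2428),.107),('scene',(.6,.02),.029)]:
    W=np.load(n+'W.npy').reshape(-1,3); W=W[np.isfinite(W).all(1)]
    w=W[(np.hypot(W[:,0]-c[0],W[:,1]-c[1])<.06)&(abs(W[:,2]-z)<.008)]
    A=np.c_[w[:,:2]-c,np.ones(len(w))]
    for _ in range(4):
        k=np.linalg.lstsq(A,w[:,2],rcond=None)[0]; r=w[:,2]-A@k; g=abs(r)<.005; w=w[g];A=A[g]
    print(k)
"
```

```text
[-0.00669638 -0.00304985  0.10825721]
[-0.00268474 -0.00255107  0.03028527]
```

Call:
{"method": "play_rows", "body": {"rows": [[[0, 0, 0], [0, 0, 0], 0.6], [[0, 0, 0], [0, 0, 0], 0.6], [[0, 0, 0.01], [0, 0, 0], 0.6], [[0, 0, 0.02], [0, 0, 0], 0.6], [[0, 0, 0.03], [0, 0, 0], 0.6], [[0, 0, 0.04], [0, 0, 0], 0.6], [[0, 0, 0.045], [0, 0, 0], 0.6], [[0, 0, 0.045], [0, 0, 0], 0.6], [[0, 0, 0.045], [0, 0, 0], 0.6]], "newtons": 5}}

```text
clock: 11.9
position: [0.5373, 0.2615, 0.119]
ee_rot: [-2.658, -1.675, -0.0]
force: [0.7, -0.5, 0.5]
width: 0.802
```

Call:
{"method": "play_rows", "body": {"rows": [[[0, 0, 0], [0, 0, 0], 0.2], [[0, 0, 0], [0, 0, 0], 0.1], [[0, 0, 0], [0, 0, 0], 0.1], [[0, 0, 0], [0, 0, 0], 0.0], [[0, 0, 0], [0, 0, 0], 0.0], [[0, 0, 0], [0, 0, 0], -0.05], [[0, 0, 0], [0, 0, 0], -0.1], [[0, 0, 0], [0, 0, 0], -1], [[0, 0, 0], [0, 0, 0], -1], [[0, 0, 0], [0, 0, 0], -1]], "newtons": 5}}

```text
clock: 12.9
position: [0.5372, 0.2614, 0.119]
ee_rot: [-2.658, -1.675, 0.0]
force: [-0.2, -0.1, -0.3]
width: 0.45
```

```bash
python3 -c "
from lid import *
for i in range(2): im,s=lid(.108)
print(s['width']*92,s['clock'],s['ft_torque'])
cv2.imwrite('pics/scene11.png',cv2.resize(im[130:280,320:500],None,fx=4,fy=4,interpolation=2)[:,:,::-1])"
```

```text
tcp [0.53715592 0.26142939 0.11897866] [0.53714806 0.26141966 0.11897699] F [-0.81 -0.09  0.26] lid [0.5383 0.2629] 0.0008 37 tilt [-0.0127  0.0031] z 0.1081
tcp [0.53714806 0.26141966 0.11897699] [0.53717394 0.2614073  0.11898259] F [-0.51 -0.17 -0.92] lid [0.5382 0.2628] 0.0009 38 tilt [-0.0124  0.0002] z 0.1081
41.689720853732894 13.0 [-0.06629012  0.05274185  0.06179866]
```

View pics/scene11.png

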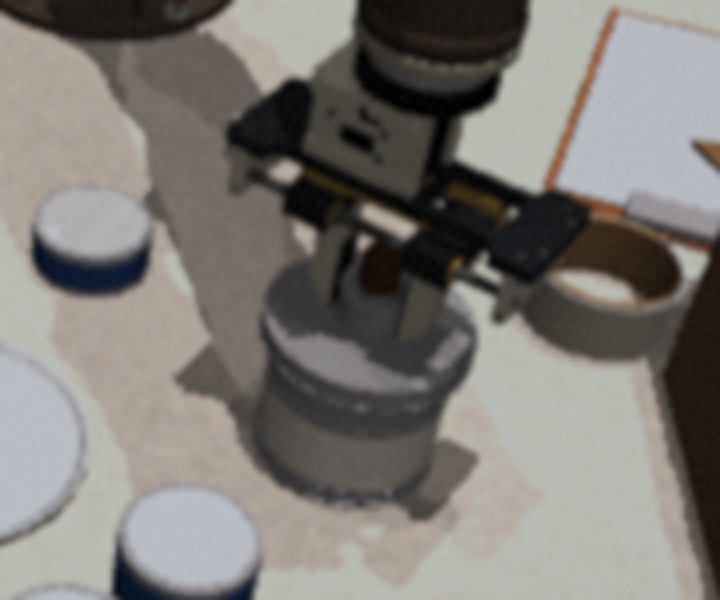

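Call:
{"method": "play_rows", "body": {"rows": [[[0, 0, 0], [0, 0, 0], -1], [[0, 0, 0], [0, 0, 0], -1], [[0, 0, -0.008], [0, 0, 0], -1], [[0, 0, -0.016], [0, 0, 0], -1], [[0, 0, -0.024], [0, 0, 0], -1], [[0, 0, -0.034], [0, 0, 0], -1], [[0, 0, -0.044], [0, 0, 0], -1], [[0, 0, -0.05], [0, 0, 0], -1], [[0, 0, -0.05], [0, 0, 0], -1]], "newtons": 25}}

```text
clock: 13.9
position: [0.5375, 0.2616, 0.1446]
ee_rot: [-2.658, -1.675, -0.002]
force: [0.3, 0.4, -1.8]
width: 0.45
```

```bash
python3 -c "
from lid import *
for i in range(1): im,s=lid(.134)
print(s['width']*92,s['clock'],s['ft_torque'],s['ee_rot'])
cv2.imwrite('pics/scene12.png',cv2.resize(im[130:280,320:500],None,fx=4,fy=4,interpolation=2)[:,:,::-1])"
```

```text
tcp [0.53748801 0.26162258 0.1446247 ] [0.53731135 0.26151766 0.14424633] F [-0.48  0.17 -0.67] lid [0.5381 0.2629] 0.0011 40 tilt [-0.0079  0.    ] z 0.1337
40.951724378157785 13.95 [0.01563009 0.01643349 0.0593636 ] [-2.65761493e+00 -1.67526657e+00 -7.44538743e-04]
```

View pics/scene12.png

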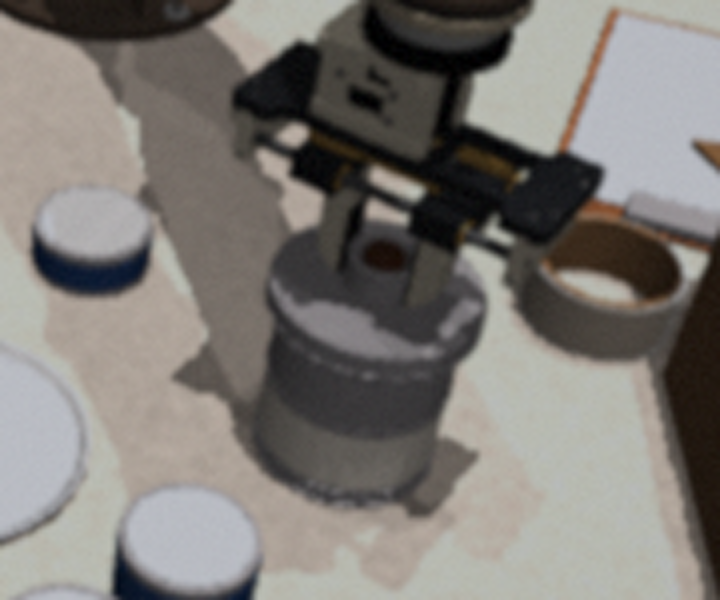

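Call:
{"method": "play_rows", "body": {"rows": [[[0, 0, -0.015], [0, 0, 0], -1], [[0, 0, -0.03], [0, 0, 0], -1], [[0, 0, -0.045], [0, 0, 0], -1], [[0, 0, -0.065], [0, 0, 0], -1], [[0, 0, -0.09], [0, 0, 0], -1], [[0, 0, -0.12], [0, 0, 0], -1], [[0, 0, -0.15], [0, 0, 0], -1], [[0, 0, -0.175], [0, 0, 0], -1], [[0, 0, -0.19], [0, 0, 0], -1], [[0, 0, -0.195], [0, 0, 0], -1]]}}

```text
clock: 14.95
position: [0.5376, 0.2616, 0.2426]
ee_rot: [-2.658, -1.675, -0.002]
force: [-0.3, -0.1, -1.3]
width: 0.448
```

Call:
{"method": "play_rows", "body": {"rows": [[[0, 0, 0], [0, 0, 0], -1], [[0, 0, 0], [0, 0, 0], -1], [[0, 0, 0], [0, 0, 0], -1], [[0, 0, 0], [0, 0, 0], -1], [[0, 0, 0], [0, 0, 0], -1]]}}

```text
clock: 15.45
position: [0.5371, 0.2614, 0.2411]
ee_rot: [2.658, 1.675, -0.001]
force: [-1.5, 0.3, -3.0]
width: 0.446
```

```bash
python3 -c "
from lid import *
for i in range(2): im,s=lid(.23)
print(s['width']*92,s['clock'],s['ft_torque'],s['ee_rot'],abs(s['dq']).max())
cv2.imwrite('pics/scene13.png',cv2.resize(im[100:270,320:500],None,fx=4,fy=3.5,interpolation=2)[:,:,::-1])
im,d=eyes.get_image('scene'); W=cloud(d,eyes.get_calibration('scene')).reshape(-1,3); W=W[np.isfinite(W).all(1)]
c=(.5382,.263)
m=W[np.hypot(W[:,0]-c[0],W[:,1]-c[1])<.06]
h,e=np.histogram(m[:,2],np.arange(.07,.25,.004)); print([(round(float(x),3),int(k)) for x,k in zip(e,h) if k>5])
f=m[abs(m[:,2]-.104)<.008]; A=np.c_[f[:,:2]-c,np.ones(len(f))]; 
for _ in range(4):
  k=np.linalg.lstsq(A,f[:,2],rcond=None)[0]; r=abs(f[:,2]-A@k)<.005; f=f[r];A=A[r]
print('flange',k,len(f)); kn=m[abs(m[:,2]-.158)<.006]; print('knob',kn.mean(0),len(kn))
ed=f[(np.hypot(f[:,0]-c[0],f[:,1]-c[1])>.048)]; print('edge circ',circ(ed[:,:2],.054))
im,d=eyes.get_image('top'); cv2.imwrite('pics/top13.png',im[:,:,::-1])
"
```

```text
tcp [0.53707436 0.26139819 0.24113063] [0.53712214 0.26142349 0.24126153] F [-0.76  0.48 -0.82] lid [0.5381 0.2627] 0.0006 39 tilt [-0.0172 -0.0004] z 0.2303
tcp [0.53712214 0.26142349 0.24126153] [0.53717689 0.26142115 0.24133708] F [ 0.43 -0.7  -0.6 ] lid [0.5383 0.2628] 0.0007 40 tilt [-0.0134 -0.0008] z 0.2303
41.31775076030997 15.55 [ 0.00985842 -0.02390856 -0.01987799] [ 2.65766791e+00  1.67521391e+00 -3.06473627e-04] 0.001272051240082402
[(0.07, 67), (0.074, 52), (0.078, 57), (0.082, 61), (0.086, 54), (0.09, 56), (0.094, 60), (0.098, 66), (0.102, 770), (0.106, 227), (0.11, 22), (0.114, 17), (0.118, 15), (0.122, 11), (0.126, 7), (0.134, 11), (0.138, 17), (0.142, 15), (0.146, 15), (0.15, 16), (0.154, 23), (0.158, 42), (0.214, 15), (0.218, 12), (0.222, 10), (0.226, 317), (0.23, 576), (0.234, 49), (0.238, 55), (0.242, 68)]
flange [-0.01121446  0.00248742  0.10493715] 1042
knob [0.54066148 0.26306761 0.15757667] 75
edge circ (array([0.53690239, 0.2628851 ]), np.float64(0.0021700374199310835))
```

View pics/scene13.png

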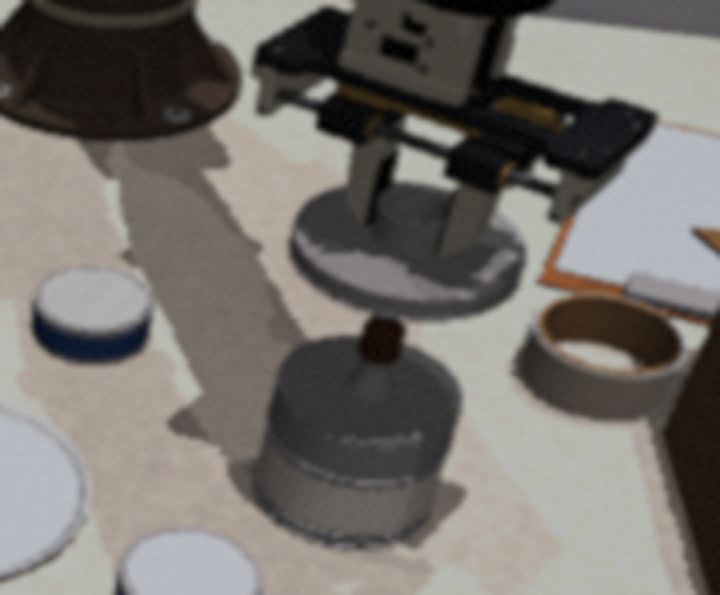

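View pics/top13.png

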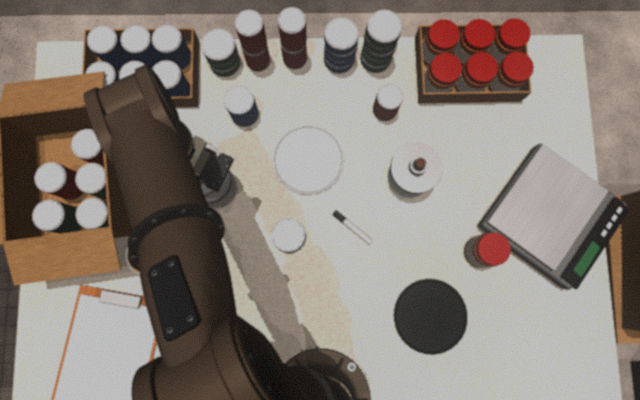

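```bash
python3 -c "
from cell import arm
print(arm.sign_off()); s=arm.observe(); print(s['position'],s['force'],s['width']*92,s['clock'])"
```

```text
the job is handed in; nothing more can be done
None
the job is handed in; nothing more can be done
```

The job is handed in. Both lids were lifted together by the knob, set on the open tin and let go. I then lifted the outer lid alone by its collar, and the arm is holding it level over the tin.

Last checks at 15.5 s:
- **Outer lid:** held at the collar (opening 41.3 mm against a 42 mm collar). Its lower edge is about 112 mm above the rim, and its centre is within about 1 mm of the tin's.
- **Inner lid:** it stands by itself in the tin. The flange top measured 104.9 mm and the knob top about 158 mm. Seated they should be 104 and 158 mm, and the scene camera read about 1 mm high on the other lids.
- **Level:** measured tilts were 0.011 rad (inner lid) and 0.013–0.017 rad (outer lid). The untouched closed tin read about 0.007 rad, so part of this is camera error.
- **Centring:** rough only. The inner lid's edge fit (±2 mm) put it about 1.4 mm from the tin's starting centre, within the 5 mm allowed. The knob's average position was up to 3 mm off, but only its near side was visible.
- **Forces:** the largest I read was about 6 N (wrist force, at contact while seating the lids).
- **Surroundings:** I saw nothing else disturbed. The arm hides the tin in the last top view. I compared the bystanders by eye only, and did not measure them again.

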